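Prop open the stone lamp's travelling case

TASK

Open the lid of the plywood case until it stands by itself, swing the prop rod on the side of the case up, and let the lid down gently, never letting it drop, so that it rests on the rod with the ball end seated in the lid's socket. Do not force anything, and leave the other things on the table where they are.

Things in the scene. Friction and masses are not known exactly. Their poses are not given: they have to be found in the camera images.
- case: The plywood travelling case, fixed to the table: 200 mm along its x, 220 mm along its y, rim 90 mm high, a green stone lamp inside. Origin at the centre of its underside, z up. The lid's hinge is along its +x edge; the lid's pull bar is at the -x side; the prop rod is outside its +y wall, to the robot's right. The hinge edge is the one nearer the robot, so the lid opens towards the robot. At the start the lid lies shut.
- lid (a joint): Lid angle in rad, 0 shut, grows as it opens, stop at 1.45. The lid (12 mm plywood, about 0.5 kg, 205 mm from hinge to edge, 220 mm wide) falls shut by itself unless stood steep: its stiff hinge (about 0.18 N m of friction) holds it at 1.35 and more, and it sinks when flatter than about 1.2. Propped on the rod it reads about 0.97.
- rod (a joint): Rod angle in rad: 0 when it points level along the case's +x, grows as its tip swings up, pi/2 upright, stop at 1.9. It starts between 0.25 and 0.65. A stiff pivot (0.14 N m) keeps it wherever it is left. With the tip in the socket it reads about 1.26; an error of up to about 0.03 still enters the socket.
- hinge_mid (a point): Middle of the lid's hinge line, at the case's +x rim, nearer the robot, 90 mm above the table; the hinge line runs along the case's y.
- lid_bar (a point): Middle of the lid's dark steel pull bar: round, 12 mm thick, 110 mm long along the case's y, 250 mm from the hinge line in the lid's own plane, 6 mm above the lid's underside, 45 mm beyond the lid's edge (39 mm clear gap, bridged only at the bar's two ends). Being round, it can turn between gripping fingers.
- rod_pivot (a point): The rod's pivot on the outside of the case's +y wall: at x -65, y +132, z +55 mm in the case's frame. The rod swings in the plane y = +132 mm of the case; its axis is along the case's y.
- rod_pin (a point): Point on the rod's orange pin where it is best pushed: the pin sticks out from the rod along the case's +y (away from the case), 110 mm from the pivot; round, 10 mm thick, 65 mm long; this point is 40 mm out from the rod's plane.
- rod_tip (a point): Centre of the 14 mm ball at the rod's free end, 188 mm from the pivot. The rod is 8 mm thick steel.
- socket (a point): Where the ball's centre belongs in the socket: a steel cup 24 mm wide along the lid, 26 mm along the hinge direction and 10 mm deep, on a steel ear at the lid's +y side, open on the lid's underside side. The point is 180 mm from the hinge line, 7 mm below the lid's underside, in the rod's plane.
- mug: Bystander: a white mug with a handle, 76 mm across and 85 mm high. Origin under its middle.
- bluebox: Bystander: a blue plastic box, 114 x 74 x 40 mm. Origin under its middle.
- jar: Bystander: an amber glass jar with a yellow cap, 60 mm across and 95 mm high. Origin under its middle.
- stick: Bystander: a wooden trimming stick with a blackened end, 170 x 16 x 10 mm, lying flat. Origin under its middle.
- tape: Bystander: a yellow roll of tape lying flat, 90 mm across, 24 mm high. Origin under its middle.
- mic: Bystander: a hand microphone lying down, about 160 mm long, up to 49 mm high. Origin under its middle.

How it is judged:
By the outcome, as a careful person would: the job done as asked, in the order asked, and still so for the second after the job is handed in, with the robot touching nothing.
It also fails if it takes over 69 s, if anything falls off the work surface, if the arm or the gripper's body presses on something with over 40 N, if the wrist force passes 120 N, or if a joint passes its speed limit or range.

ROBOT

A 6-joint arm with a two-finger parallel gripper is mounted at the origin on the work surface. World frame = base frame: x ahead of the robot, y to its left, z up, the work surface at z = 0. Lengths are in m, angles in degrees, forces in N, time in s.
With the tool pointing down it reaches from about 0.3 to 0.75 m from the base axis. Payload 8.5 kg.
Tool frame: the origin (TCP) lies between the finger pads; the fingertips stand 14 mm ahead of it and the grasp point (between the pads) lies 5 mm behind it; x points along the fingers, z is the direction in which the jaws open and shut, and the axes are right-handed (so a half turn about x gives the same grasp; the last joint's range is limited). The gripper opens to 85 mm and grips with 20 to 120 N. Pads are 22 mm wide; open, the fingers measure 114 mm over their backs; the gripper's body (76 mm by 85 mm) begins 54 mm behind the grasp point. The pads swing forward as they close: fully open they stand 13 mm farther back than shut.
Start: joints at [58.195, 21.807, 74.336, -0, 83.858, -12.336], TCP at [0.183, 0.519, 0.245] pointing down, gripper open.
Joint ranges: [-178.18, 178.18], [-50.72, 133.34], [12.68, 142.11], [-81.47, 261.47], [9.98, 163.14], [-165.26, 165.26]. Speed limits (degrees/s): [136.94, 136.94, 180, 180, 180, 180].

INTERFACE

Orientations are given as a 3x3 rotation matrix whose columns are the frame's x, y, z axes.
In Python, from rig import env gives the robot as it stands.
- The arm moves only by the shell command python3 -m jog 'ROWS' [FORCE]. ROWS is JSON, a list of rows, each a list of 5 numbers: the opening, from -1 (shut) to 1 (fully open), so that 0 is half open, then the shift along the tool's x, y, z in m, then the turn about the tool's x in rad. In form: [[claw, dx, dy, dz, yaw], ...]. A call has 1 to 20 rows; each row is the pose to reach, as a shift and turn from the pose commanded when the call began, along the tool's axes at that moment; what a row does not reach only later rows make up. A row lasts 1/10 s, in which the tool goes at most 50 mm and 8.59 degrees, less where a joint would pass 70% of its speed; a pose out of reach is approached as far as the arm can. A call with a gripper value outside its range is refused whole. The fingers move at their own pace and stop on an object; FORCE is the grip in N (left out, the last holds). Time passes only in rows, so rows that repeat a pose let the fingers close. It gives the time, the measured TCP pose, the force and the opening at its end, in the units of the state.
- env.observe(): the state, without advancing time (a new reading comes with each control period).
- env.get_image(name): name is "scene" or "top"; returns the picture (400x640x3 uint8, red, green, blue); there is no depth.
- env.camera_model(name): a dict with "fx", "fy", "cx", "cy" (pixels), "origin" and "orientation" of the camera in the world. Camera axes: x right, y up, looking along -z (the intrinsics and any distortion apply to the point x, -y, -z); pixel columns grow to the right and rows downward; lengths in m; the calibration is good to about 2 mm. A picture is of the moment at which its call begins. camera_model takes no time and is no camera call.
- env.close_job(): hands the job in, once; it reports no verdict.
The state is a dict: "time_s": time; "q": joint angles; "qvel": joint speeds; "joint_efforts": joint torques, N m; "position": TCP position; "tool_rot": TCP orientation; "ft_force": force on the tool from outside, world axes, zero at the start; "wrist_torque": the same for the moment, N m; "grip_width": finger opening in m.
Only numpy, scipy, OpenCV 4.12 (cv2) and the standard library are available. Lean on these libraries where they do the work, as an engineer would, in place of code of your own. Each camera call takes 0.05 s, during which the arm holds its last target.

## Working session

There is one attempt and no reset: what is moved stays moved. The work goes in short steps, Python scripts to look and compute and a shell command to move; the robot and the scene stay as the last step left them, time stands still between calls to the robot, and variables do not carry over. Pictures are saved under pics/ and viewed, and the job is handed in when it is done.

```bash
ls -la; mkdir -p pics; python3 - <<'E'
from rig import env
import cv2,json
s=env.observe()
for k,v in s.items(): print(k,v)
for n in("scene","top"):
    im=env.get_image(n); cv2.imwrite(f"pics/{n}0.png",im[:,:,::-1]); print(n,env.camera_model(n))
E
```

```text
total 12
drwxr-xr-x  3 agent agent 4096 Dec  7 14:01 .
drwxr-xr-x 23 root  root  4096 Dec  7 14:01 ..
drwxr-xr-x  2 agent agent 4096 Dec  7 14:01 pics
time_s 0.0
q [ 5.81955198e+01  2.18417975e+01  7.43852472e+01 -9.60841413e-04
  8.38576440e+01 -1.23344285e+01]
qvel [-0.03481911 -0.01742511 -0.02399991  0.08976143  0.03429972 -0.0895674 ]
joint_efforts [-1.59769511e-04 -4.48467743e+01 -2.31271738e+01 -2.49002769e-04
  4.85041397e-03  1.77180323e-05]
position [0.18316921 0.51831316 0.24470129]
tool_rot [[-7.64820126e-04 -9.42816330e-01  3.33311840e-01]
 [-1.26495056e-03  3.33312583e-01  9.42815529e-01]
 [-9.99998907e-01  2.99461291e-04 -1.44754022e-03]]
ft_force [0.22754751 0.6177291  0.46538055]
wrist_torque [-0.01510364 -0.01399608 -0.04467732]
grip_width 0.08559585980926235
scene {'fx': 394.7412649715999, 'fy': 394.7412649715999, 'cx': 320.9190081421113, 'cy': 190.33333935387213, 'origin': array([ 1.18333112, -0.58220156,  0.69090054]), 'orientation': array([[ 0.70406721, -0.41877155,  0.57351526],
       [ 0.70975787,  0.38871546, -0.58748963],
       [ 0.0230897 ,  0.82068915,  0.57090821]])}
top {'fx': 494.91961825631734, 'fy': 494.91961825631734, 'cx': 322.8780316278671, 'cy': 205.36610447514002, 'origin': array([0.52668607, 0.03945348, 1.16877718]), 'orientation': array([[ 0.02818763,  0.99866212, -0.04335226],
       [-0.9992179 ,  0.02935346,  0.02649452],
       [ 0.02773161,  0.04257154,  0.99870848]])}
```

View pics/scene0.png

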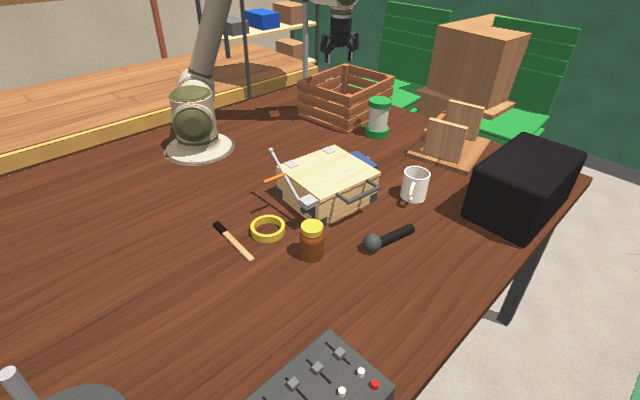

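View pics/top0.png

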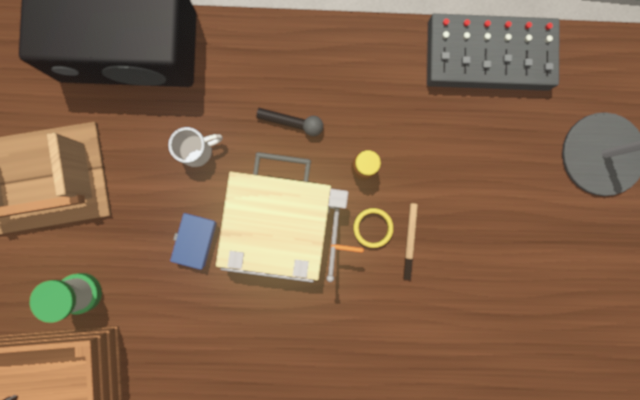

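The top view shows the case with its lid at about (275,225) px, the pull bar at (282,157), the hinge at (268,272), the rod from about (335,212) to the tip at (331,279), and the orange pin from (335,247) to (362,250). I'll enlarge these to measure them.

```bash
cat > h.py <<'E'
import numpy as np,cv2
from rig import env
def proj(n,P):
    c=env.camera_model(n);p=(np.atleast_2d(P)-c['origin'])@c['orientation']
    return np.c_[c['cx']+c['fx']*p[:,0]/-p[:,2], c['cy']-c['fy']*p[:,1]/-p[:,2]]
def ray(n,uv):
    c=env.camera_model(n);d=np.array([(uv[0]-c['cx'])/c['fx'],-(uv[1]-c['cy'])/c['fy'],-1.])
    return np.array(c['origin']),c['orientation']@d
def atz(n,uv,z):
    o,d=ray(n,uv);return o+d*(z-o[2])/d[2]
def crop(im,x0,y0,x1,y1,s,fn):
    cv2.imwrite(fn,cv2.resize(im[y0:y1,x0:x1,::-1],None,fx=s,fy=s,interpolation=cv2.INTER_CUBIC))
E
python3 - <<'E'
from h import *
a=cv2.imread('pics/top0.png')[:,:,::-1];b=cv2.imread('pics/scene0.png')[:,:,::-1]
crop(a,200,140,400,290,4,'pics/top0c.png')
crop(b,250,130,410,250,5,'pics/scene0c.png')
E
```

```text
(no output)
```

View pics/top0c.png

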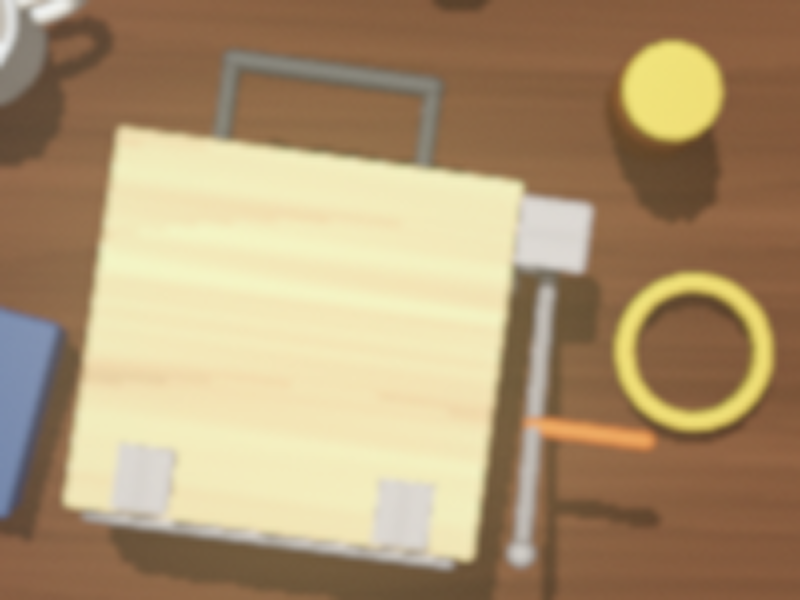

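View pics/scene0c.png

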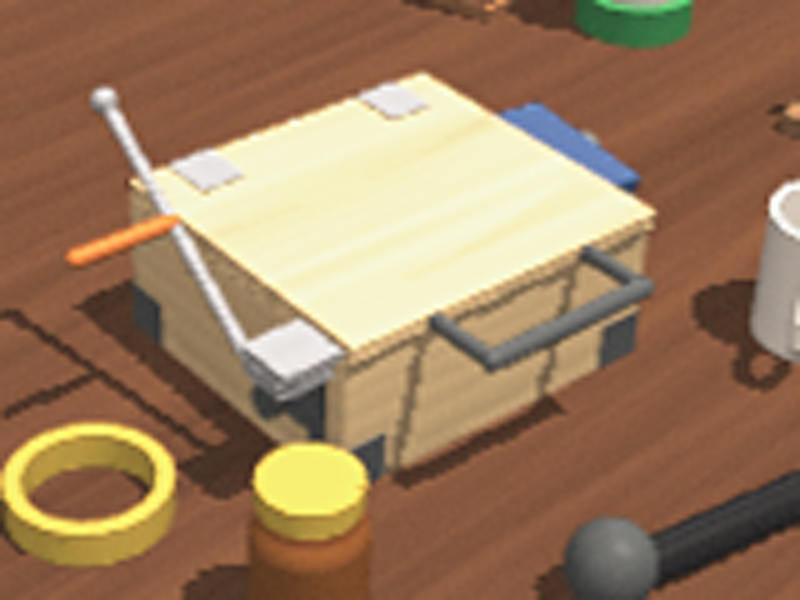

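```bash
cat > fit.py <<'E'
from h import *
from scipy.optimize import least_squares
def W(p,P):
    c,s=np.cos(p[2]),np.sin(p[2]);P=np.atleast_2d(P)
    return np.c_[p[0]+c*P[:,0]-s*P[:,1],p[1]+s*P[:,0]+c*P[:,1],P[:,2]]
def rodpt(a,r,out=0): return np.array([-.065+r*np.cos(a),.132+out,.055+r*np.sin(a)])
def feats(p):
    a=p[3]
    T=[[-.105,-.11,.102],[-.105,.11,.102],[.1,.11,.102],[.1,-.11,.102],[-.15,-.055,.096],[-.15,.055,.096],rodpt(a,.188),rodpt(a,.11,.065)]
    return np.array(T)
if __name__=='__main__':
    uvt=np.array([[229.5,171.5],[331,185.5],[318.75,280],[216.25,266.25],[257.5,154.25],[309.5,161],[330,278.25],[363.5,250]])
    uvs=np.array([[381,172.6],[319.4,200.4],[276.4,166.6],[335,144.6],[379.6,187.6],[348,202],[271,150],[264.4,181.4]])
    def res(p):
        F=W(p,feats(p));return np.r_[(proj('top',F)-uvt),(proj('scene',F)-uvs)].ravel()
    r=least_squares(res,[.5,.1,3.2,.4],loss='soft_l1');p=r.x
    print(p,np.degrees(p[2]));print(r.fun.reshape(-1,2).round(1))
    np.save('p.npy',p)
    for n,P in dict(hinge=[.1,0,.09],bar=[-.15,0,.096],pivot=[-.065,.132,.055],tip=rodpt(p[3],.188),pin=rodpt(p[3],.11,.04)).items(): print(n,W(p,P).round(4))
E
python3 fit.py
```

```text
[0.52530243 0.11573945 3.03316281 0.62687995] 173.78742755261734
[[ 0.3 -0.7]
 [-0.1 -0.6]
 [-0.8 -0.7]
 [-0.4 -0.7]
 [ 0.9 -0.1]
 [-0.9  0.2]
 [ 0.2 -0.4]
 [ 0.2  0. ]
 [ 0.1 -1. ]
 [ 0.7 -1.3]
 [-0.9 -1.4]
 [-0.7 -0.9]
 [-1.1 -0.5]
 [-0.  -0.3]
 [-0.7 -0.3]
 [-1.2  0.6]]
hinge [[0.4259 0.1266 0.09  ]]
bar [[0.6744 0.0995 0.096 ]]
pivot [[ 0.5756 -0.0225  0.055 ]]
tip [[ 0.4243 -0.006   0.1653]]
pin [[ 0.4827 -0.0526  0.1195]]
```

```bash
python3 -m jog '[[1,-0.05,0,0,0.1],[1,-0.05,-0.04,-0.015,0.2],[1,-0.05,-0.08,-0.03,0.35],[1,-0.05,-0.12,-0.045,0.5],[1,-0.05,-0.16,-0.06,0.65],[1,-0.05,-0.2,-0.075,0.8],[1,-0.05,-0.24,-0.09,0.95],[1,-0.05,-0.28,-0.108,1.1],[1,-0.05,-0.32,-0.124,1.2],[1,-0.05,-0.36,-0.14,1.34],[1,-0.05,-0.4,-0.155,1.34],[1,-0.05,-0.44,-0.17,1.34],[1,-0.05,-0.48,-0.186,1.34],[1,-0.05,-0.52,-0.2,1.34],[1,-0.05,-0.56,-0.216,1.34],[1,-0.05,-0.59,-0.226,1.34],[1,-0.05,-0.603,-0.232,1.34],[1,-0.05,-0.603,-0.232,1.34],[1,-0.05,-0.603,-0.232,1.34]]'
python3 -c "
from h import *
s=env.observe();print(s['position'],s['tool_rot'],s['q'])"
```

```text
time_s: 2.0
position: [0.6741, 0.0992, 0.2949]
tool_rot: [[-0.001, 0.109, 0.994], [0.0, 0.994, -0.109], [-1.0, 0.0, -0.001]]
ft_force: [-0.8, -0.7, 1.0]
grip_width: 0.0852
[0.6741269  0.09919366 0.29489323] [[-1.03566438e-03  1.08704743e-01  9.94073542e-01]
 [ 2.71401063e-04  9.94074069e-01 -1.08704518e-01]
 [-9.99999427e-01  1.57211218e-04 -1.05902969e-03]] [-1.56426885e+00  3.48920706e+01  4.38059789e+01  1.42028153e-02
  1.01361692e+02  4.67917228e+00]
```

```bash
python3 -m jog '[[-0.05,0.03,0,0,0],[-0.05,0.06,0,0,0],[-0.05,0.09,0,0,0],[-0.05,0.12,0,0,0],[-0.05,0.14,0,0,0],[-0.05,0.15,0,0,0],[-0.05,0.16,0,0,0],[-0.05,0.17,0,0,0],[-0.05,0.18,0,0,0],[-0.05,0.19,0,0,0],[-0.05,0.2,0,0,0],[-0.05,0.204,0,0,0],[-0.05,0.204,0,0,0]]' 25
python3 - <<'E'
from h import *
im=env.get_image('scene');crop(im,270,90,430,210,5,'pics/s1.png')
E
```

```text
time_s: 3.3
position: [0.6743, 0.0988, 0.0906]
tool_rot: [[-0.001, 0.109, 0.994], [0.0, 0.994, -0.109], [-1.0, -0.0, -0.001]]
ft_force: [0.1, -0.4, 0.0]
grip_width: 0.0407
```

View pics/s1.png

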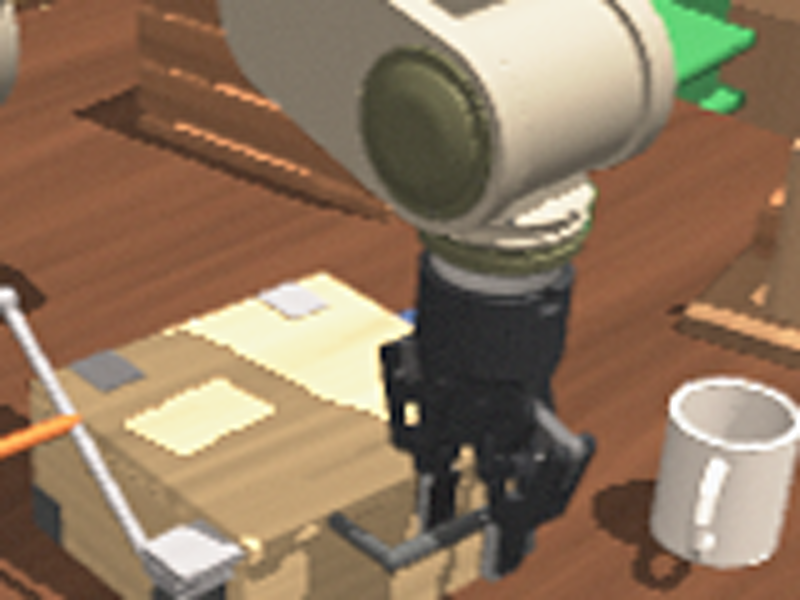

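The fingers straddle the bar at about (415,530) in the crop. I'll close on it.

```bash
python3 -m jog '[[-1,0,0,0,0],[-1,0,0,0,0],[-1,0,0,0,0],[-1,0,0,0,0],[-1,0,0,0,0],[-1,0,0,0,0],[-1,0,0,0,0],[-1,0,0,0,0]]' 30
python3 - <<'E'
import numpy as np
# arc in tool axes: bar rel hinge in lid frame (250 along, 6 up). shift dx(down), dz(away from robot)
r=np.hypot(.25,.006);b=np.arctan2(.006,.25)
for th in np.arange(0,1.43,.05):
    print(round(th,2),'dx',round(-r*(np.sin(th+b)-np.sin(b)),3),'dz',round(r*(np.cos(th+b)-np.cos(b)),3))
E
```

```text
time_s: 4.15
position: [0.673, 0.099, 0.0918]
tool_rot: [[-0.004, 0.108, 0.994], [0.0, 0.994, -0.108], [-1.0, -0.0, -0.004]]
ft_force: [-8.6, 0.2, 5.0]
grip_width: 0.0109
0.0 dx -0.0 dz 0.0
0.05 dx -0.012 dz -0.001
0.1 dx -0.025 dz -0.002
0.15 dx -0.037 dz -0.004
0.2 dx -0.05 dz -0.006
0.25 dx -0.062 dz -0.009
0.3 dx -0.074 dz -0.013
0.35 dx -0.085 dz -0.017
0.4 dx -0.097 dz -0.022
0.45 dx -0.108 dz -0.027
0.5 dx -0.119 dz -0.033
0.55 dx -0.13 dz -0.04
0.6 dx -0.14 dz -0.047
0.65 dx -0.15 dz -0.055
0.7 dx -0.16 dz -0.063
0.75 dx -0.169 dz -0.071
0.8 dx -0.178 dz -0.08
0.85 dx -0.186 dz -0.09
0.9 dx -0.194 dz -0.099
0.95 dx -0.201 dz -0.109
1.0 dx -0.208 dz -0.12
1.05 dx -0.214 dz -0.131
1.1 dx -0.22 dz -0.142
1.15 dx -0.225 dz -0.153
1.2 dx -0.229 dz -0.165
1.25 dx -0.233 dz -0.177
1.3 dx -0.236 dz -0.189
1.35 dx -0.239 dz -0.201
1.4 dx -0.241 dz -0.213
```

```bash
python3 -m jog '[[-1,-0.006,0,-0.002,0],[-1,-0.012,0,-0.003,0],[-1,-0.018,0,-0.003,0],[-1,-0.025,0,-0.004,0],[-1,-0.031,0,-0.005,0],[-1,-0.037,0,-0.006,0],[-1,-0.043,0,-0.007,0],[-1,-0.05,0,-0.008,0],[-1,-0.056,0,-0.009,0],[-1,-0.062,0,-0.011,0],[-1,-0.068,0,-0.013,0],[-1,-0.074,0,-0.015,0],[-1,-0.08,0,-0.017,0],[-1,-0.085,0,-0.019,0],[-1,-0.091,0,-0.021,0],[-1,-0.097,0,-0.024,0],[-1,-0.097,0,-0.024,0]]'
```

```text
time_s: 5.85
position: [0.6512, 0.1014, 0.1901]
tool_rot: [[0.004, 0.109, 0.994], [-0.0, 0.994, -0.109], [-1.0, 0.0, 0.004]]
ft_force: [6.6, -0.4, 0.8]
grip_width: 0.0104
```

```bash
python3 -m jog '[[-1,-0.005,0,-0.001,0],[-1,-0.011,0,-0.004,0],[-1,-0.016,0,-0.007,0],[-1,-0.022,0,-0.01,0],[-1,-0.028,0,-0.013,0],[-1,-0.033,0,-0.017,0],[-1,-0.038,0,-0.02,0],[-1,-0.043,0,-0.024,0],[-1,-0.048,0,-0.028,0],[-1,-0.053,0,-0.032,0],[-1,-0.058,0,-0.036,0],[-1,-0.063,0,-0.04,0],[-1,-0.068,0,-0.044,0],[-1,-0.072,0,-0.048,0],[-1,-0.077,0,-0.052,0],[-1,-0.081,0,-0.057,0],[-1,-0.085,0,-0.062,0],[-1,-0.089,0,-0.067,0],[-1,-0.089,0,-0.067,0]]'
```

```text
time_s: 7.75
position: [0.5855, 0.1084, 0.2807]
tool_rot: [[0.009, 0.109, 0.994], [-0.001, 0.994, -0.109], [-1.0, 0.0, 0.009]]
ft_force: [9.6, -1.2, 9.9]
grip_width: 0.0104
```

```bash
python3 -m jog '[[-1,-0.007,0,-0.001,0],[-1,-0.011,0,-0.006,0],[-1,-0.015,0,-0.011,0],[-1,-0.018,0,-0.016,0],[-1,-0.022,0,-0.022,0],[-1,-0.025,0,-0.027,0],[-1,-0.028,0,-0.032,0],[-1,-0.031,0,-0.038,0],[-1,-0.034,0,-0.043,0],[-1,-0.037,0,-0.049,0],[-1,-0.04,0,-0.055,0],[-1,-0.042,0,-0.06,0],[-1,-0.042,0,-0.06,0]]'
```

```text
time_s: 9.05
position: [0.5244, 0.1151, 0.3209]
tool_rot: [[0.004, 0.109, 0.994], [-0.001, 0.994, -0.109], [-1.0, -0.0, 0.004]]
ft_force: [3.1, -1.7, 7.2]
grip_width: 0.0111
```

```bash
python3 -m jog '[[-1,-0.003,0,-0.006,0],[-1,-0.006,0,-0.012,0],[-1,-0.008,0,-0.018,0],[-1,-0.01,0,-0.024,0],[-1,-0.012,0,-0.03,0],[-1,-0.013,0,-0.036,0],[-1,-0.015,0,-0.042,0],[-1,-0.016,0,-0.048,0],[-1,-0.017,0,-0.054,0],[-1,-0.018,0,-0.06,0],[-1,-0.018,0,-0.06,0],[-1,-0.018,0,-0.06,0]]'
python3 - <<'E'
from h import *
im=env.get_image('scene');crop(im,210,60,410,210,4,'pics/s2.png')
im=env.get_image('top');crop(im,200,140,400,290,4,'pics/t2.png')
E
```

```text
time_s: 10.25
position: [0.4642, 0.1216, 0.3379]
tool_rot: [[0.0, 0.109, 0.994], [-0.001, 0.994, -0.109], [-1.0, -0.0, 0.0]]
ft_force: [2.1, -4.5, 7.8]
grip_width: 0.0104
```

View pics/s2.png

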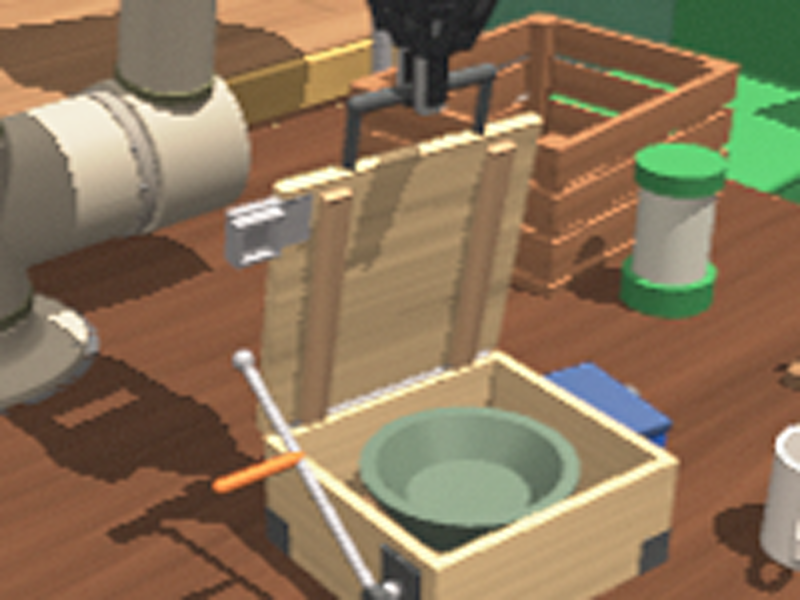

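View pics/t2.png

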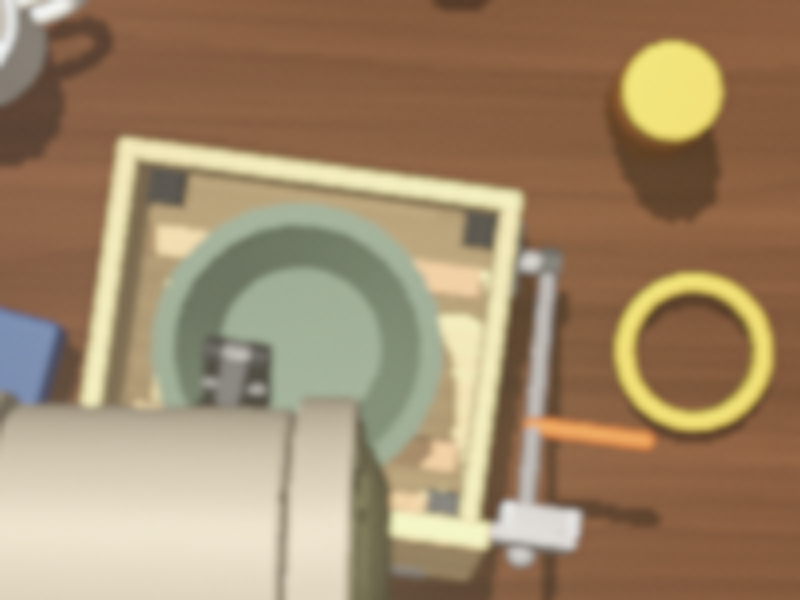

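```bash
python3 -m jog '[[-0.9,0,0,0,0],[-0.8,0,0,0,0],[-0.6,0,0,0,0],[-0.4,0,0,0,0],[-0.2,0,0,0,0],[-0.1,0,0,0,0],[-0.1,0,0,0,0]]'
python3 - <<'E'
from h import *
im=env.get_image('scene');cv2.imwrite('pics/s3.png',im[:,:,::-1]); crop(im,210,60,410,210,4,'pics/s3c.png')
E
```

```text
time_s: 11.05
position: [0.4646, 0.1219, 0.3371]
tool_rot: [[-0.001, 0.109, 0.994], [0.0, 0.994, -0.109], [-1.0, 0.0, -0.001]]
ft_force: [0.8, -0.1, -0.6]
grip_width: 0.0386
```

View pics/s3.png

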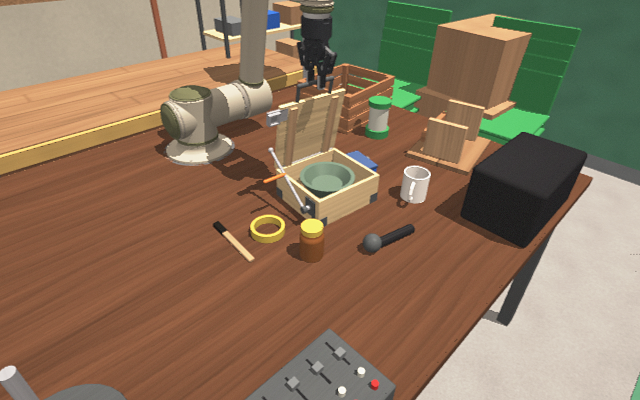

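View pics/s3c.png

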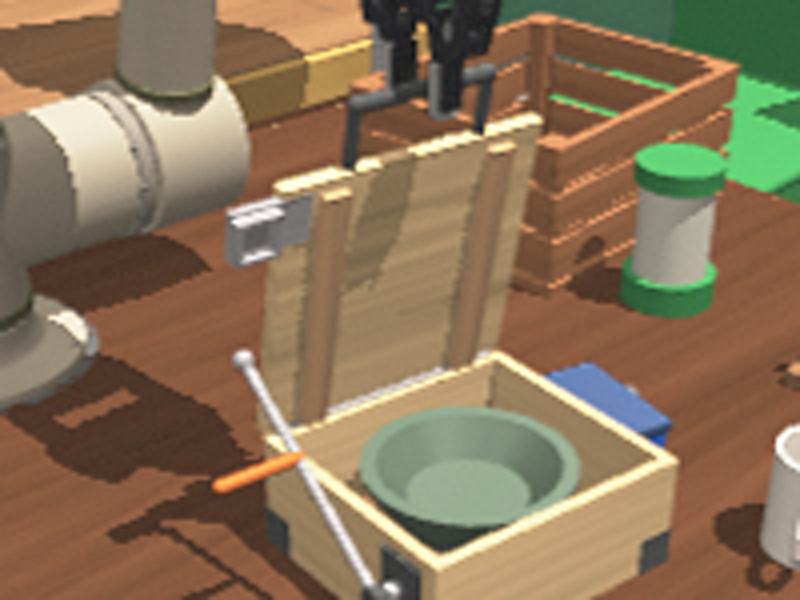

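```bash
python3 - <<'E'
from h import *
for n,uv in (('cap',(355,116)),('flangebot',(369,144)),('blocktop/right',(404,110)),('armedge bottom-left',(344,133))):
    o,d=ray('scene',uv)
    for y in (.02,.05,.1,.15): print(n,y,(o+d*(y-o[1])/d[1]).round(3))
E
```

```text
cap 0.02 [0.69  0.02  0.345]
cap 0.05 [0.665 0.05  0.328]
cap 0.1 [0.624 0.1   0.299]
cap 0.15 [0.583 0.15  0.271]
flangebot 0.02 [0.734 0.02  0.296]
flangebot 0.05 [0.712 0.05  0.276]
flangebot 0.1 [0.674 0.1   0.244]
flangebot 0.15 [0.637 0.15  0.211]
blocktop/right 0.02 [0.807 0.02  0.396]
blocktop/right 0.05 [0.788 0.05  0.382]
blocktop/right 0.1 [0.756 0.1   0.357]
blocktop/right 0.15 [0.725 0.15  0.333]
armedge bottom-left 0.02 [0.662 0.02  0.295]
armedge bottom-left 0.05 [0.636 0.05  0.276]
armedge bottom-left 0.1 [0.593 0.1   0.243]
armedge bottom-left 0.15 [0.55 0.15 0.21]
```

```bash
python3 -m jog '[[-0.1,-0.01,0,0,0],[-0.1,-0.02,0,0,0],[-0.1,-0.035,0,0,0],[-0.1,-0.05,0,0,0],[-0.1,-0.07,0,0,0],[-0.1,-0.08,0,0,0],[-0.1,-0.08,0,0,0]]'
python3 - <<'E'
from h import *
print(env.observe()['q'],env.observe()['position'])
im=env.get_image('top');cv2.imwrite('pics/t3.png',im[:,:,::-1])
im=env.get_image('scene');cv2.imwrite('pics/s4.png',im[:,:,::-1])
E
```

```text
time_s: 11.8
position: [0.465, 0.1218, 0.4188]
tool_rot: [[0.003, 0.109, 0.994], [0.0, 0.994, -0.109], [-1.0, 0.0, 0.003]]
ft_force: [-0.2, 0.3, 0.5]
grip_width: 0.0383
[5.25086691e-01 1.07011547e+01 6.22343022e+01 4.83032708e-04
 1.06884433e+02 6.77051012e+00] [0.4649824  0.12176835 0.41883696]
```

View pics/t3.png

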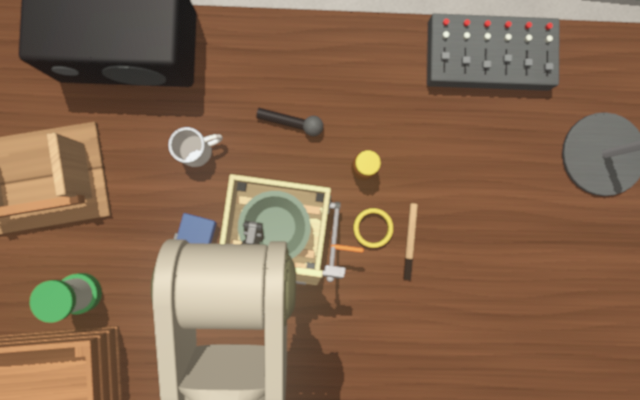

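View pics/s4.png

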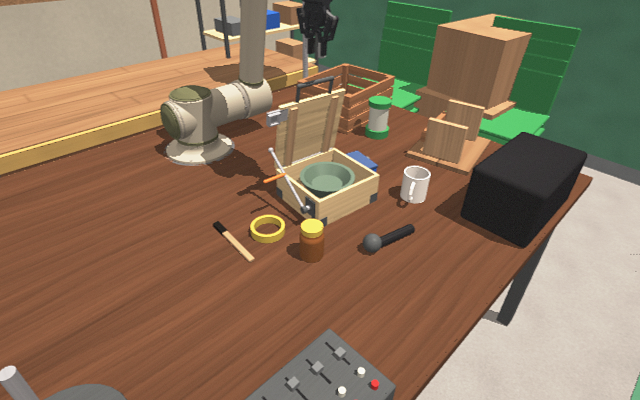

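```bash
python3 - <<'E'
from h import *
from scipy.optimize import least_squares
D=[([58.195,21.807,74.336],[.183169,.518313,.2447]),([-1.564,34.892,43.806],[.674127,.099194,.29489]),([.525,10.701,62.234],[.46498,.12177,.41884])]
def f(p):
    L1,L2,h,d=p;o=[]
    for q,x in D:
        j,a,b=np.radians(q);r=L1*np.sin(a)+L2*np.sin(a+b);lat=d
        o+=[r*np.cos(j)-d*np.sin(j)-x[0],r*np.sin(j)+d*np.cos(j)-x[1],h+L1*np.cos(a)+L2*np.cos(a+b)-x[2]]
    return o
r=least_squares(f,[.5,.5,.2,.1]);print(r.x,r.fun.round(4));L1,L2,h,d=r.x
for T in ([.50,-.055,.12],[.53,-.06,.15],[.56,-.06,.15]):
    x,y,z=T;R=np.sqrt(x*x+y*y-d*d);Z=z-h
    c=(R*R+Z*Z-L1**2-L2**2)/(2*L1*L2);b=np.arccos(c);a=np.arctan2(R,Z)-np.arctan2(L2*np.sin(b),L1+L2*c)
    print(T,np.degrees([a,b,a+b]), 'elbow', L1*np.sin(a),L1*np.cos(a)-Z, 'elbow height above wrist')
E
```

```text
[ 0.52162438  0.36978014 -0.20256229  0.11752054] [ 0.0128  0.0208 -0.0025 -0.0102  0.0002  0.0029 -0.0157 -0.0001 -0.0003]
[0.5, -0.055, 0.12] [ 18.13501613  99.78595524 117.92097137] elbow 0.16235938275970507 0.1731507536769446 elbow height above wrist
[0.53, -0.06, 0.15] [ 19.86212845  92.0560246  111.91815305] elbow 0.1772260347965695 0.13803216923196576 elbow height above wrist
[0.56, -0.06, 0.15] [ 22.99214006  87.19779261 110.18993267] elbow 0.2037490105981149 0.12762343606181337 elbow height above wrist
```

```bash
python3 -m jog '[[0.3,0,-0.02,0.01,0],[0.65,0,-0.05,0.02,0],[0.65,0,-0.08,0.03,0],[0.65,0,-0.11,0.04,0],[0.65,0,-0.14,0.05,0],[0.65,0,-0.165,0.06,0],[0.65,0.02,-0.178,0.06,0],[0.65,0.05,-0.178,0.06,0],[0.65,0.08,-0.178,0.06,0],[0.65,0.11,-0.178,0.06,0],[0.65,0.14,-0.178,0.06,0],[0.65,0.17,-0.178,0.06,0],[0.65,0.19,-0.178,0.06,0],[0.65,0.21,-0.178,0.06,0],[0.65,0.22,-0.178,0.06,0],[0.65,0.22,-0.178,0.06,0]]'
python3 - <<'E'
from h import *
im=env.get_image('top');crop(im,240,140,400,290,4,'pics/t5.png')
im=env.get_image('scene');crop(im,200,60,400,210,4,'pics/s5.png')
print('jar',atz('top',(368,163),.095),'tape',atz('top',(373,228),.024))
E
```

```text
time_s: 13.5
position: [0.5044, -0.0615, 0.1959]
tool_rot: [[-0.003, 0.109, 0.994], [0.001, 0.994, -0.109], [-1.0, 0.001, -0.003]]
ft_force: [0.1, -0.3, 0.3]
grip_width: 0.0703
jar [ 0.66885183 -0.08504692  0.095     ] tape [ 0.52730056 -0.1085766   0.024     ]
```

View pics/t5.png

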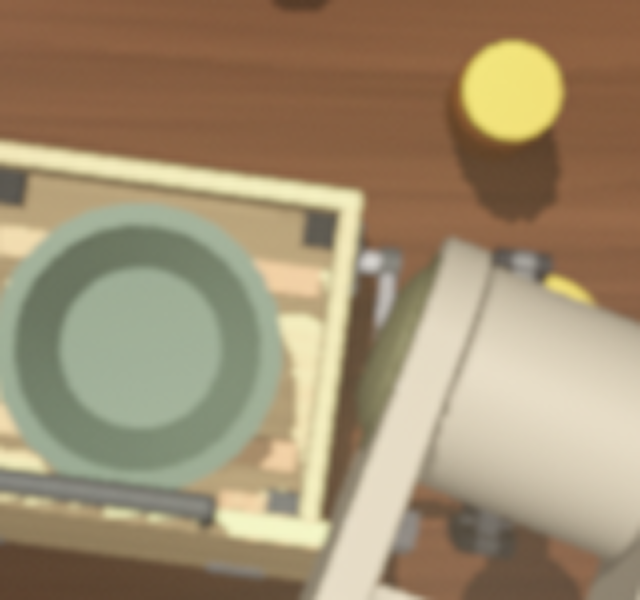

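View pics/s5.png

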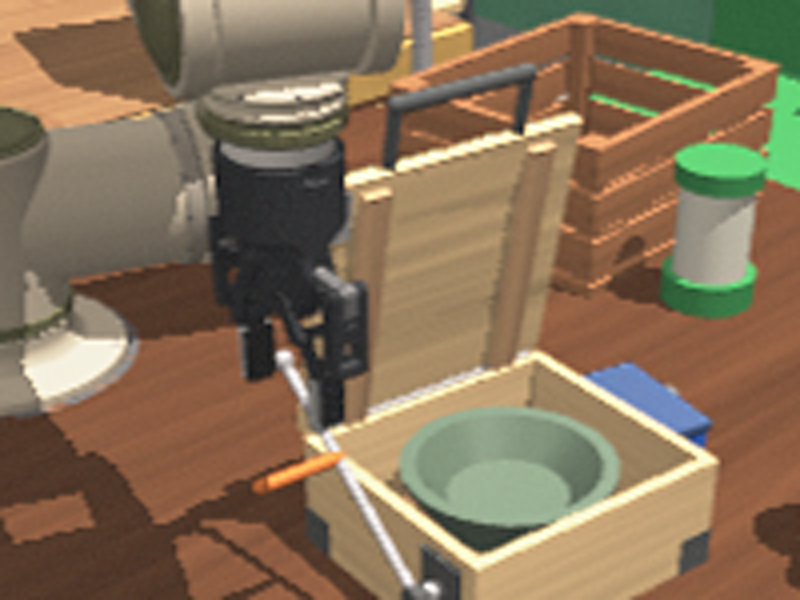

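```bash
python3 -m jog '[[0.65,0.01,0,0,0],[0.65,0.02,0,0,0],[0.65,0.03,0,0,0],[0.65,0.04,0,0,0],[0.65,0.048,0,0,0],[0.65,0.056,0,0,0],[0.65,0.062,0,0,0],[0.65,0.068,0,0,0],[0.65,0.074,0,0,0],[0.65,0.08,0,0,0],[0.65,0.08,0,0,0]]'
python3 - <<'E'
from h import *
im=env.get_image('scene');crop(im,200,60,400,210,4,'pics/s6.png')
E
```

```text
time_s: 14.7
position: [0.5047, -0.0616, 0.1166]
tool_rot: [[-0.001, 0.109, 0.994], [0.0, 0.994, -0.109], [-1.0, 0.0, -0.001]]
ft_force: [0.1, -0.1, 0.3]
grip_width: 0.0701
```

View pics/s6.png

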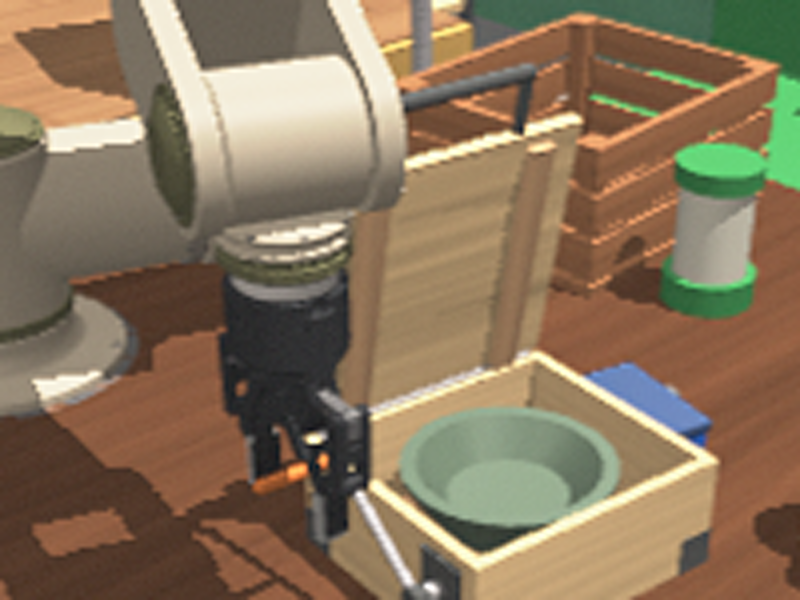

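```bash
python3 -m jog '[[0.65,0,0,0.003,0],[0.65,0,0,0.006,0],[0.65,-0.002,0,0.009,0],[0.65,-0.006,0,0.012,0],[0.65,-0.01,0,0.016,0],[0.65,-0.014,0,0.02,0],[0.65,-0.018,0,0.024,0],[0.65,-0.021,0,0.028,0],[0.65,-0.025,0,0.032,0],[0.65,-0.028,0,0.037,0],[0.65,-0.031,0,0.042,0],[0.65,-0.034,0,0.047,0],[0.65,-0.036,0,0.051,0],[0.65,-0.037,0,0.054,0],[0.65,-0.037,0,0.054,0]]'
cat > rod.py <<'E'
import sys
from fit import *
tag=sys.argv[1]
im=env.get_image('scene');crop(im,200,60,360,210,4,f'pics/s{tag}.png')
p=np.load('p.npy')
print(env.observe()['ft_force'])
E
python3 rod.py 7
```

```text
time_s: 16.25
position: [0.5593, -0.0677, 0.1543]
tool_rot: [[0.001, 0.109, 0.994], [-0.0, 0.994, -0.109], [-1.0, -0.0, 0.001]]
ft_force: [0.8, -0.1, -0.3]
grip_width: 0.0703
[ 0.1510508  -0.27872418 -0.63915743]
```

View pics/s7.png

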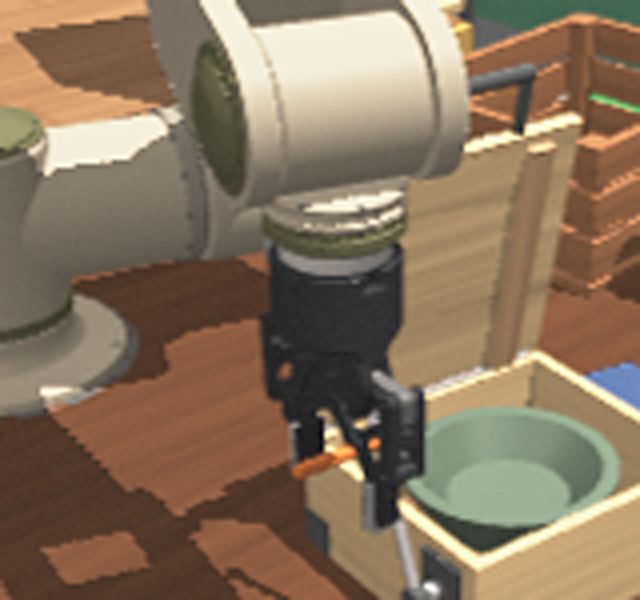

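```bash
python3 - <<'E'
from fit import *
p=np.load('p.npy')
for a in np.arange(.9,1.35,.05):
    q=proj('scene',W(p,[rodpt(a,.11,.065),rodpt(a,.188)]));t=proj('top',W(p,[rodpt(a,.11,.065),rodpt(a,.188)]))
    print(round(a,2),q.round(1).tolist(),t.round(1).tolist(),'scene crop',((q-[200,60])*4).round().tolist())
E
```

```text
0.9 [[267.0, 178.5], [277.0, 142.6]] [[366.1, 240.6], [333.5, 261.7]] scene crop [[268.0, 474.0], [308.0, 330.0]]
0.95 [[267.8, 178.1], [278.5, 141.8]] [[366.6, 238.6], [334.1, 258.1]] scene crop [[271.0, 473.0], [314.0, 327.0]]
1.0 [[268.7, 177.9], [280.1, 141.1]] [[367.1, 236.4], [334.8, 254.2]] scene crop [[275.0, 472.0], [320.0, 324.0]]
1.05 [[269.7, 177.8], [281.8, 140.6]] [[367.5, 234.2], [335.5, 250.2]] scene crop [[279.0, 471.0], [327.0, 322.0]]
1.1 [[270.7, 177.7], [283.5, 140.2]] [[368.0, 231.9], [336.2, 246.0]] scene crop [[283.0, 471.0], [334.0, 321.0]]
1.15 [[271.7, 177.8], [285.4, 140.1]] [[368.4, 229.5], [336.9, 241.7]] scene crop [[287.0, 471.0], [342.0, 320.0]]
1.2 [[272.8, 178.0], [287.3, 140.1]] [[368.9, 227.0], [337.7, 237.2]] scene crop [[291.0, 472.0], [349.0, 320.0]]
1.25 [[273.9, 178.3], [289.3, 140.3]] [[369.3, 224.5], [338.4, 232.6]] scene crop [[296.0, 473.0], [357.0, 321.0]]
1.3 [[275.1, 178.7], [291.4, 140.7]] [[369.8, 222.0], [339.1, 227.9]] scene crop [[300.0, 475.0], [366.0, 323.0]]
```

```bash
python3 -m jog '[[0.65,0,0,-0.002,0],[0.65,0,0,-0.004,0],[0.65,-0.01,0,-0.004,0],[0.65,-0.03,0,-0.004,0],[0.65,-0.06,0,-0.004,0],[0.65,-0.1,0,-0.004,0],[0.65,-0.14,0,-0.004,0],[0.65,-0.18,0,-0.004,0],[0.65,-0.2,0,-0.004,0],[0.65,-0.2,0,-0.004,0]]'
python3 - <<'E'
from h import *
im=env.get_image('scene');crop(im,250,110,350,230,5,'pics/s8.png')
im=env.get_image('top');cv2.imwrite('pics/t8.png',im[:,:,::-1]);crop(im,260,170,400,270,5,'pics/t8.png')
E
```

```text
time_s: 17.3
position: [0.5551, -0.0672, 0.3582]
tool_rot: [[0.007, 0.109, 0.994], [-0.002, 0.994, -0.109], [-1.0, -0.002, 0.007]]
ft_force: [-0.0, 0.0, -0.1]
grip_width: 0.0701
```

View pics/s8.png

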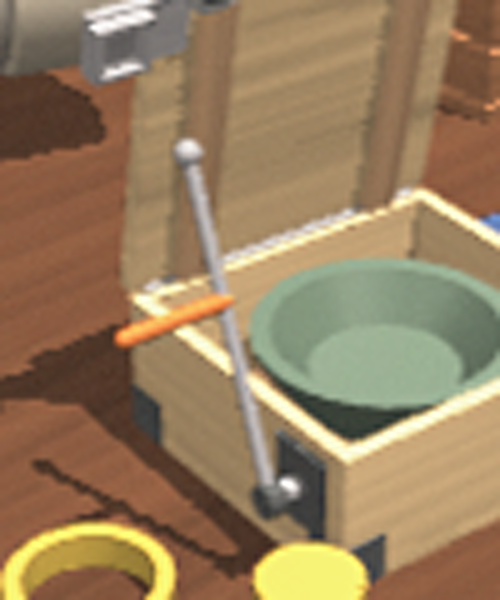

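View pics/t8.png

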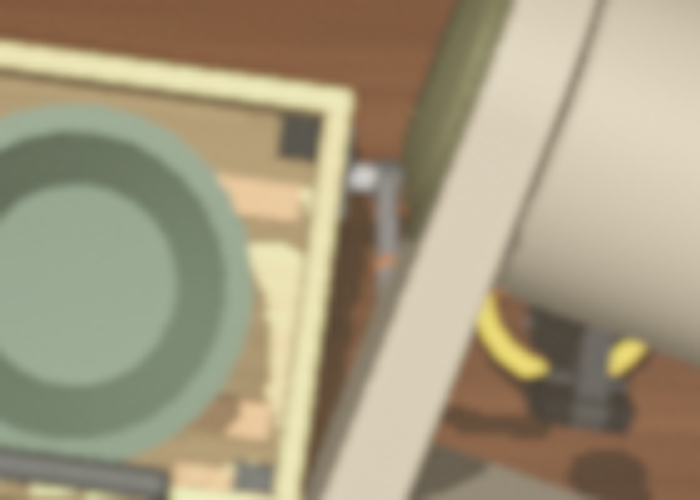

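```bash
python3 -m jog '[[0.65,0.04,0,0,0],[0.65,0.08,0,0,0],[0.65,0.12,0,0,0],[0.65,0.15,0,0,0],[0.65,0.175,0,0,0],[0.65,0.19,0,0,0],[0.65,0.199,0,0.001,0],[0.65,0.199,0,0.004,0],[0.65,0.198,0,0.006,0],[0.65,0.198,0,0.008,0],[0.65,0.197,0,0.0105,0],[0.65,0.197,0,0.0105,0],[0.65,0.197,0,0.0105,0]]'
python3 -m jog '[[0.65,0,0,-0.002,0],[0.65,0,0,-0.004,0],[0.65,-0.02,0,-0.004,0],[0.65,-0.05,0,-0.004,0],[0.65,-0.09,0,-0.004,0],[0.65,-0.13,0,-0.004,0],[0.65,-0.17,0,-0.004,0],[0.65,-0.21,0,-0.004,0],[0.65,-0.25,0,-0.004,0],[0.65,-0.265,0,-0.004,0],[0.5,-0.265,0.04,-0.02,0],[0.3,-0.265,0.08,-0.04,0],[0.1,-0.265,0.12,-0.06,0],[-0.1,-0.265,0.15,-0.08,0],[-0.1,-0.265,0.175,-0.1,0],[-0.1,-0.265,0.178,-0.102,0],[-0.1,-0.265,0.178,-0.102,0]]'
python3 - <<'E'
from h import *
im=env.get_image('scene');crop(im,250,110,350,230,5,'pics/s9.png')
im=env.get_image('top');crop(im,240,150,400,290,5,'pics/t9.png')
E
```

```text
time_s: 18.7
position: [0.5655, -0.0683, 0.1577]
tool_rot: [[0.001, 0.109, 0.994], [-0.0, 0.994, -0.109], [-1.0, -0.0, 0.001]]
ft_force: [-0.6, 0.2, 0.7]
grip_width: 0.0703
time_s: 20.4
position: [0.4828, 0.1201, 0.4226]
tool_rot: [[0.001, 0.107, 0.994], [-0.0, 0.994, -0.107], [-1.0, -0.0, 0.001]]
ft_force: [0.3, -0.5, 0.7]
grip_width: 0.0388
```

View pics/s9.png

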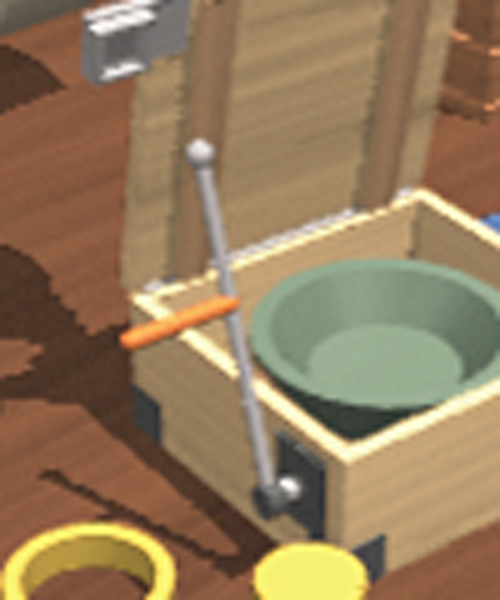

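View pics/t9.png

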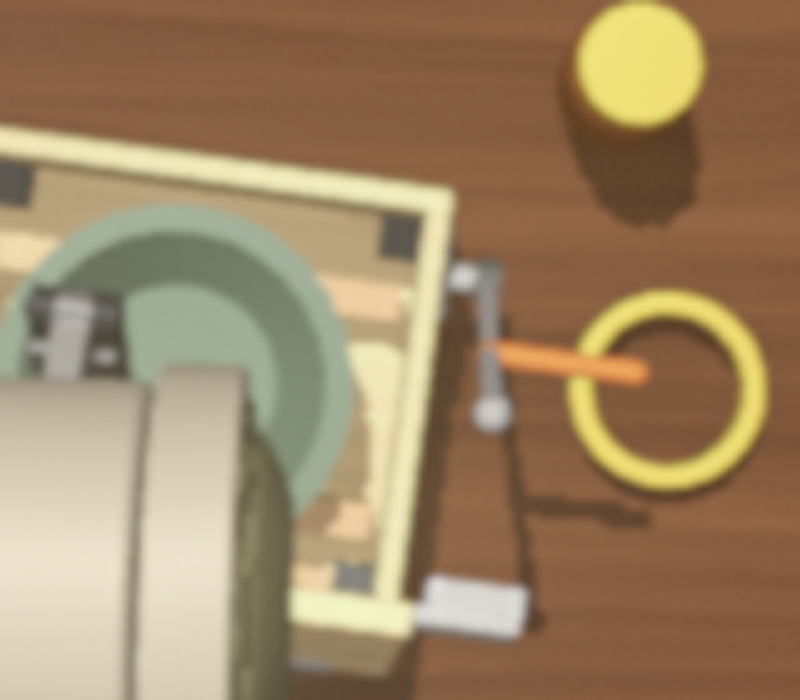

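```bash
python3 -m jog '[[-0.1,0,0,-0.009,0],[-0.1,0,0,-0.018,0],[-0.1,0.01,0,-0.018,0],[-0.1,0.03,0,-0.018,0],[-0.1,0.045,0,-0.018,0],[-0.1,0.055,0,-0.018,0],[-0.1,0.065,0,-0.018,0],[-0.1,0.075,0,-0.018,0],[-0.1,0.083,0,-0.018,0],[-0.1,0.088,0,-0.018,0],[-0.1,0.088,0,-0.018,0]]'
python3 - <<'E'
from h import *
im=env.get_image('scene');crop(im,250,60,380,170,5,'pics/s10.png')
E
```

```text
time_s: 21.6
position: [0.4651, 0.1217, 0.3338]
tool_rot: [[-0.001, 0.109, 0.994], [-0.0, 0.994, -0.109], [-1.0, -0.0, -0.001]]
ft_force: [0.6, 0.5, -0.3]
grip_width: 0.0383
```

View pics/s10.png

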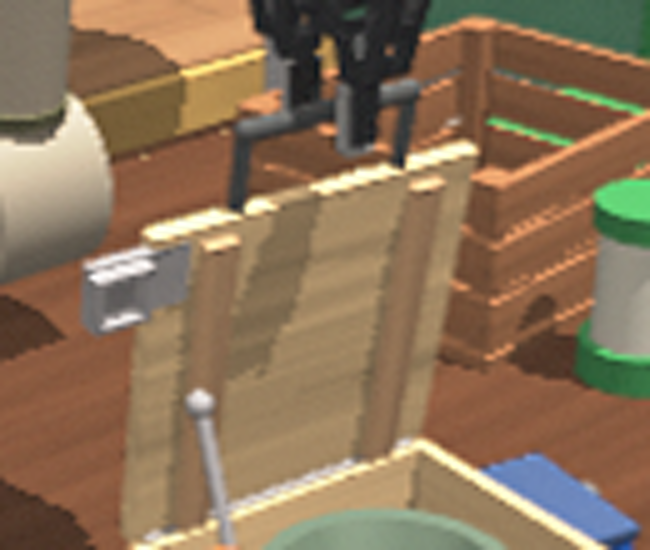

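The fingers straddle the bar again, at about (330,110) in the crop. I'll close on it.

```bash
python3 -m jog '[[-0.3,0,0,0,0],[-0.5,0,0,0,0],[-0.7,0,0,0,0],[-1,0,0,0,0],[-1,0,0,0,0],[-1,0,0,0,0],[-1,0,0,0,0],[-1,0,0,0,0]]' 30
python3 - <<'E'
import numpy as np
r=np.hypot(.25,.006);b=np.arctan2(.006,.25);t0=1.395
for th in np.arange(1.395,.9,-.025):
    print(round(th,3),'dx',round(-r*(np.sin(th+b)-np.sin(t0+b)),4),'dz',round(r*(np.cos(th+b)-np.cos(t0+b)),4))
E
```

```text
time_s: 22.45
position: [0.4654, 0.1217, 0.3346]
tool_rot: [[0.001, 0.109, 0.994], [0.0, 0.994, -0.109], [-1.0, 0.0, 0.001]]
ft_force: [-0.8, -0.1, 4.1]
grip_width: 0.0106
1.395 dx -0.0 dz 0.0
1.37 dx 0.001 dz 0.0062
1.345 dx 0.0022 dz 0.0123
1.32 dx 0.0035 dz 0.0184
1.295 dx 0.005 dz 0.0245
1.27 dx 0.0066 dz 0.0305
1.245 dx 0.0084 dz 0.0365
1.22 dx 0.0104 dz 0.0425
1.195 dx 0.0124 dz 0.0484
1.17 dx 0.0147 dz 0.0542
1.145 dx 0.017 dz 0.06
1.12 dx 0.0196 dz 0.0657
1.095 dx 0.0222 dz 0.0714
1.07 dx 0.025 dz 0.077
1.045 dx 0.028 dz 0.0825
1.02 dx 0.031 dz 0.0879
0.995 dx 0.0342 dz 0.0933
0.97 dx 0.0376 dz 0.0986
0.945 dx 0.0411 dz 0.1038
0.92 dx 0.0447 dz 0.1089
```

```bash
python3 -m jog '[[-1,0,0,0.003,0],[-1,0.001,0,0.006,0],[-1,0.002,0,0.012,0],[-1,0.003,0,0.018,0],[-1,0.005,0,0.024,0],[-1,0.006,0,0.03,0],[-1,0.008,0,0.036,0],[-1,0.01,0,0.042,0],[-1,0.012,0,0.048,0],[-1,0.014,0,0.054,0],[-1,0.016,0,0.06,0],[-1,0.019,0,0.066,0],[-1,0.022,0,0.071,0],[-1,0.022,0,0.071,0]]'
python3 - <<'E'
from h import *
im=env.get_image('scene');crop(im,250,60,380,170,5,'pics/s11.png')
im=env.get_image('top');crop(im,240,170,400,290,5,'pics/t11.png')
E
```

```text
time_s: 23.85
position: [0.5368, 0.114, 0.3121]
tool_rot: [[0.001, 0.109, 0.994], [0.0, 0.994, -0.109], [-1.0, 0.0, 0.001]]
ft_force: [1.1, 3.1, 0.1]
grip_width: 0.0107
```

View pics/s11.png

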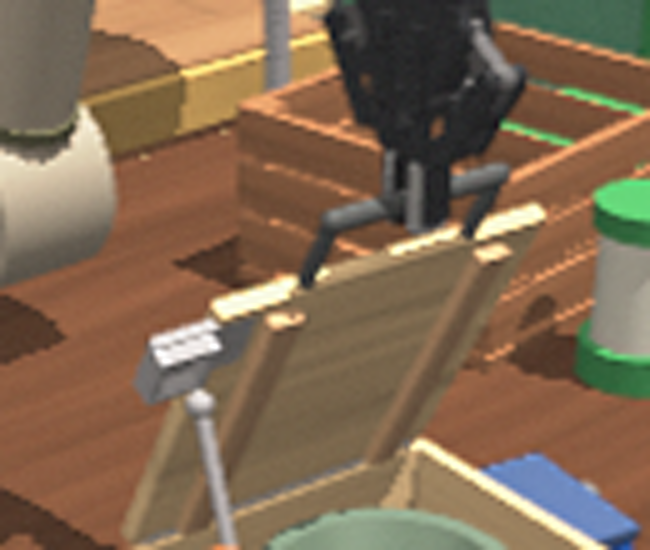

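View pics/t11.png

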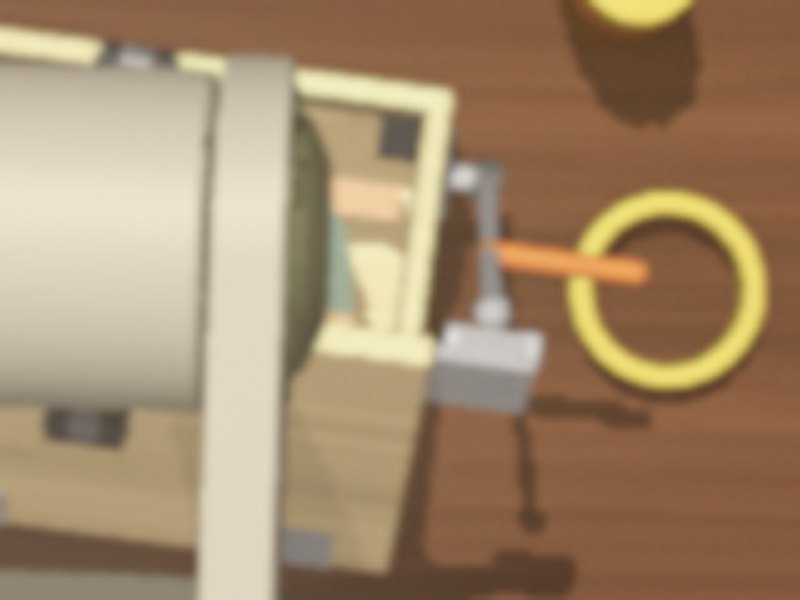

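```bash
python3 -m jog '[[-1,0.0015,0,0.003,0],[-1,0.003,0,0.006,0],[-1,0.0045,0,0.009,0],[-1,0.006,0,0.0115,0],[-1,0.0075,0,0.014,0],[-1,0.009,0,0.017,0],[-1,0.0105,0,0.0195,0],[-1,0.012,0,0.022,0],[-1,0.012,0,0.022,0],[-1,0.012,0,0.022,0]]'
python3 - <<'E'
from h import *
im=env.get_image('scene');crop(im,250,60,380,170,5,'pics/s12.png')
E
```

```text
time_s: 24.95
position: [0.5577, 0.1117, 0.3]
tool_rot: [[-0.001, 0.109, 0.994], [0.0, 0.994, -0.109], [-1.0, 0.0, -0.001]]
ft_force: [0.5, 2.7, -1.6]
grip_width: 0.011
```

View pics/s12.png

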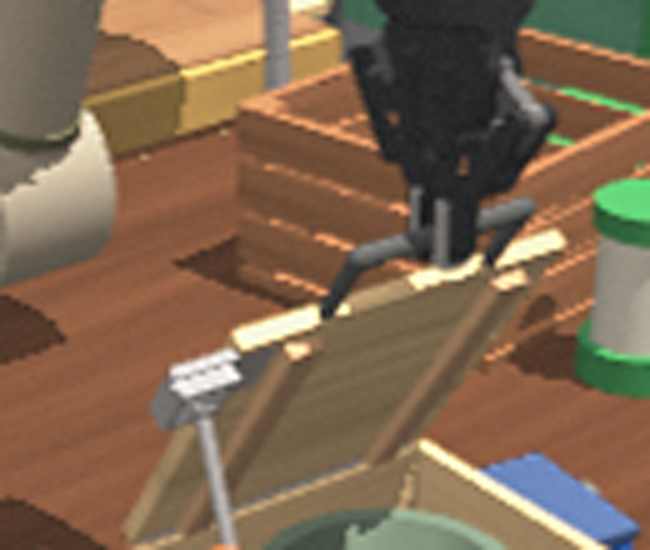

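```bash
python3 -m jog '[[-1,0.001,0,0.0015,0],[-1,0.0015,0,0.0025,0],[-1,0.0025,0,0.004,0],[-1,0.0035,0,0.0055,0],[-1,0.0035,0,0.0055,0]]'
python3 - <<'E'
from h import *
im=env.get_image('scene');crop(im,250,60,380,170,5,'pics/s13.png')
E
```

```text
time_s: 25.5
position: [0.5618, 0.1112, 0.2976]
tool_rot: [[-0.003, 0.108, 0.994], [0.0, 0.994, -0.108], [-1.0, -0.0, -0.003]]
ft_force: [-9.0, 2.9, 4.2]
grip_width: 0.0111
```

View pics/s13.png

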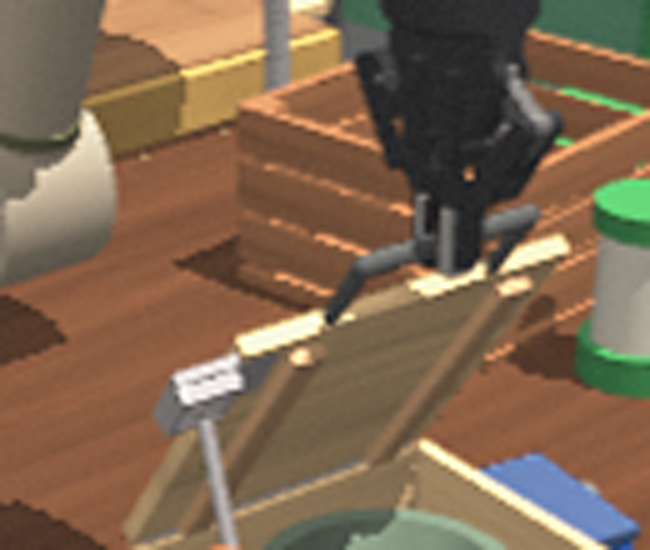

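```bash
python3 - <<'E'
from fit import *
p=np.load('p.npy')
def lp(th,r,h,y): return [.1-r*np.cos(th)+h*np.sin(th)*1,y,.09+r*np.sin(th)+h*np.cos(th)]
for th in (.94,.97,1.0,1.03):
    q=proj('scene',W(p,[lp(th,.205,0,.11),lp(th,.205,0,-.11),lp(th,.25,.006,.055),lp(th,.25,.006,-.055)]))
    print(th,((q-[250,60])*5+2).round().tolist())
E
```

```text
0.94 [[252.0, 362.0], [578.0, 256.0], [370.0, 274.0], [536.0, 223.0]]
0.97 [[246.0, 352.0], [572.0, 247.0], [362.0, 262.0], [529.0, 211.0]]
1.0 [[240.0, 342.0], [566.0, 238.0], [354.0, 250.0], [521.0, 200.0]]
1.03 [[234.0, 332.0], [560.0, 230.0], [346.0, 238.0], [513.0, 189.0]]
```

```bash
python3 -m jog '[[-1,-0.0005,0,-0.001,0],[-1,-0.0005,0,-0.0015,0],[-1,-0.0005,0,-0.0015,0]]'
python3 -m jog '[[-0.9,0,0,0,0],[-0.8,0,0,0,0],[-0.7,0,0,0,0],[-0.6,0,0,0,0],[-0.5,0,0,0,0],[-0.4,0,0,0,0],[-0.3,0,0,0,0],[-0.2,0,0,0,0],[-0.1,0,0,0,0],[-0.1,0,0,0,0]]'
python3 - <<'E'
from h import *
im=env.get_image('scene');crop(im,250,60,380,170,5,'pics/s14.png')
E
```

```text
time_s: 25.85
position: [0.5615, 0.1112, 0.2977]
tool_rot: [[0.0, 0.109, 0.994], [0.0, 0.994, -0.109], [-1.0, 0.0, 0.0]]
ft_force: [-3.2, 3.0, 2.6]
grip_width: 0.011
time_s: 26.85
position: [0.5617, 0.1112, 0.2973]
tool_rot: [[0.0, 0.109, 0.994], [-0.0, 0.994, -0.109], [-1.0, -0.0, 0.0]]
ft_force: [0.3, -0.3, -0.8]
grip_width: 0.0383
```

View pics/s14.png

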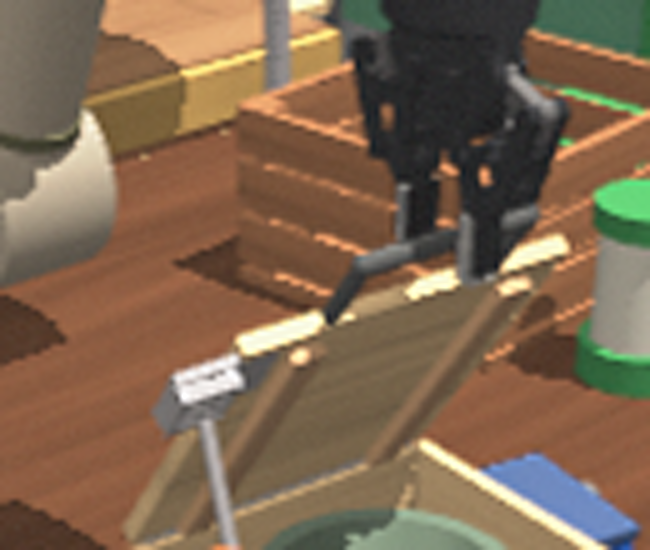

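The lid didn't move when I released it. The force reads zero and the ball stays in the cup at about (203,400) in the crop. I'll withdraw upward.

```bash
python3 -m jog '[[-0.1,-0.008,0,0,0],[-0.1,-0.018,0,0,0],[-0.1,-0.03,0,0,0],[-0.1,-0.045,0,0,0],[-0.1,-0.065,0,0,0],[-0.1,-0.09,0,0,0],[-0.1,-0.12,0,0,0],[-0.1,-0.14,0,0,0],[-0.1,-0.14,0.05,0,0],[-0.1,-0.14,0.1,0,0],[-0.1,-0.14,0.15,0,0],[-0.1,-0.14,0.2,0,0],[-0.1,-0.14,0.2,0,0],[-0.1,-0.14,0.2,0,0]]'
python3 - <<'E'
from h import *
im=env.get_image('scene');crop(im,210,90,410,240,4,'pics/s15.png')
im=env.get_image('top');crop(im,140,90,440,300,2.6,'pics/t15.png')
E
```

```text
time_s: 28.3
position: [0.5833, 0.311, 0.4373]
tool_rot: [[0.0, 0.107, 0.994], [-0.0, 0.994, -0.107], [-1.0, -0.0, 0.0]]
ft_force: [0.7, -0.5, -0.4]
grip_width: 0.0384
```

View pics/s15.png

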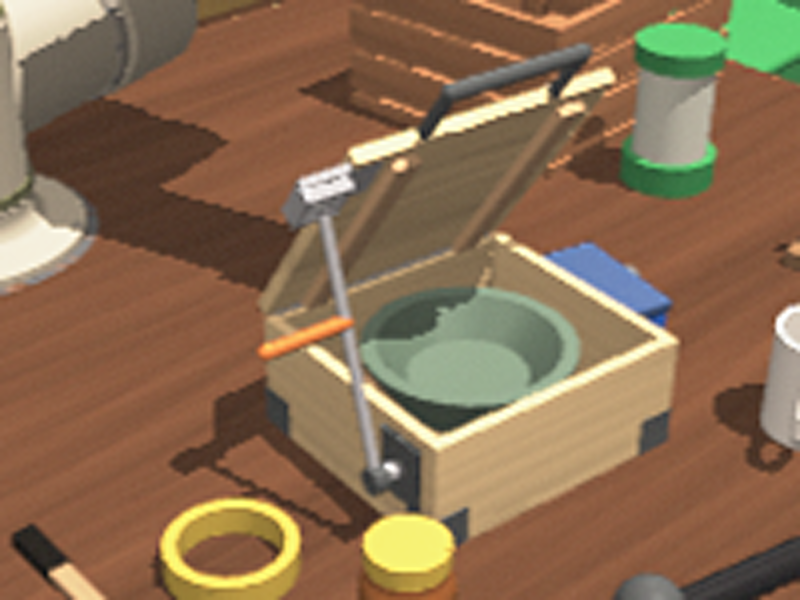

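View pics/t15.png

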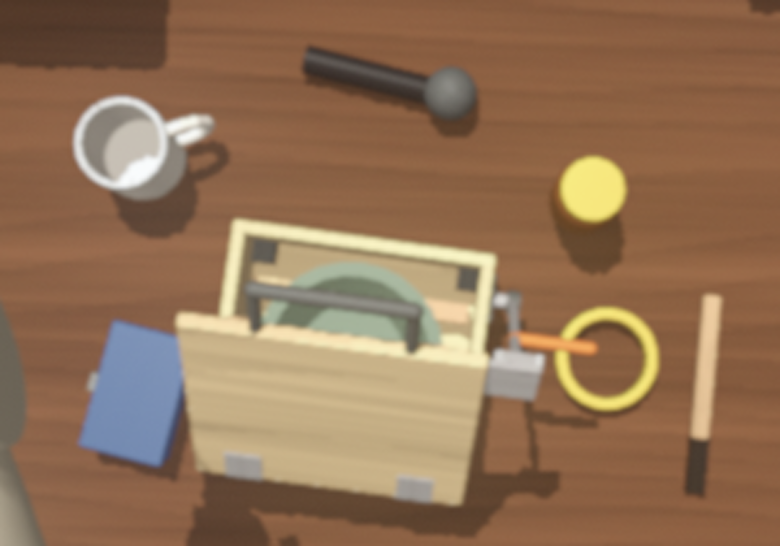

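```bash
python3 - <<'E'
from fit import *
p=np.load('p.npy')
def lp(th,r,h,y): return [.1-r*np.cos(th)+h*np.sin(th),y,.09+r*np.sin(th)+h*np.cos(th)]
for th in (.94,.97,1.0):
    print(th,((proj('scene',W(p,[lp(th,.25,.006,.055),lp(th,.25,.006,-.055)]))-[210,90])*4+1.5).round().tolist(),((proj('top',W(p,[lp(th,.25,.006,.055),lp(th,.25,.006,-.055)]))-[140,90])*2.6+.8).round().tolist())
print(env.close_job())
E
```

```text
0.94 [[456.0, 99.0], [589.0, 58.0]] [[417.0, 303.0], [256.0, 281.0]]
0.97 [[450.0, 90.0], [583.0, 49.0]] [[416.0, 312.0], [254.0, 290.0]]
1.0 [[443.0, 80.0], [577.0, 40.0]] [[414.0, 321.0], [251.0, 299.0]]
the job is handed in; nothing more can be done
None
```

The job is done and handed in at about 28 s, well inside the 69 s limit. The lid is resting on the prop rod with the ball seated in its socket.

- **Lid opened:** I gripped the pull bar and swung the lid to about 1.40 rad, where it stayed up by itself after I let go.
- **Rod raised:** I pushed the pin in two steps. The top and scene cameras put the rod at about 1.25–1.26 rad, against a target of 1.26.
- **Lid lowered:** I held the bar the whole way down until the ball was in the cup. I eased off the contact force and opened the gripper, and the lid did not visibly move. The arm then withdrew and was touching nothing.

**Last checks:**
- **Lid angle:** the bar's position in both cameras matches a lid angle of about 0.97 rad, the expected propped value. The scene picture shows the rod end inside the cup.
- **Bystanders:** the mug, blue box, jar, stick, tape and microphone look to be where they were at the start. I judged that by eye and did not measure it.
- **Forces:** the highest reading I saw was about 14 N, partway through opening the lid. The next highest was about 10 N, as the ball seated. I only saw the force at the end of each move.
- **Disagreement:** the bar was about 1–2 mm nearer the robot than the camera fit said, so I corrected the lid's path by force feedback. No check failed.

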